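Show a dipslide to the inspection camera

TASK

Take the yellow-capped dipslide by its cap, draw it straight up out of its tube without scraping the agar paddle on anything, and hold it up to the inspection camera: pink agar facing the lens, centred and square in its view, cap end up in the picture, 100 mm in front of the glass. Finish while still holding it there, still and steady, for the picture to be taken. Leave the camera as it is set, and the other dipslides and things on the bench where they are.

Things in the scene. Friction and masses are not known exactly. Their poses are not given: they have to be found in the camera images.
- slide_yellow: Dipslide, 24 to 45 g: round ribbed YELLOW screw cap, 34 mm diameter, already unscrewed, just resting on its tube's rim, with a paddle hanging in the tube. Origin: on the axis at rim level. The cap is solid up to 18 mm above it; its skirt hangs 9 mm below, outside the tube neck. +z up through the cap; +x outward normal of the PINK agar face (the other is cream). Any yaw.
- paddle_yellow: The yellow dipslide's paddle, rigid with the cap, same origin and axes: a plate 20 mm wide (y), 5 mm thick (x), from 10 to 72 mm below the origin, agar on both faces. In the tube it has 3.5 mm of room to the wall all round.
- agar (a point): Centre of the pink agar face (18 x 50 mm) of the yellow dipslide: 41 mm below and 2.5 mm along +x from the dipslide's origin, same axes (+x out of the pink face, +z towards the cap).
- lens (a point): Centre of the front glass (28 mm) of the inspection camera, inside a round ring light of 68 mm. +x is where the camera looks (out of the glass, 5 to 25 degrees downwards), +z is up in its picture. The camera, a white box 52 mm square behind the ring light, is clamped in height and tilt by friction.
- camera_stand: Fixed stand of the camera, on the left: grey base plate 240 x 180 x 14 mm, from 60 mm behind to 180 mm in front of a steel column 22 mm thick, 398 mm high. Origin: foot of the column. The camera looks to the stand's +x side, its lens 110 to 130 mm from the column's axis and 170 to 290 mm above the bench.
- rack: Fixed white rack 70 x 290 x 66 mm, origin centre of underside; four clear tubes clipped in along its y axis at -105, -35, 35 and 105 mm: 31 mm outside, 27 inside, rims 91 mm above the bench. Cap tops are 109 mm above the bench; 36 mm free between neighbouring caps along the row, clear across the row. Any dipslide can be in any tube.
- slide_blue: Bystander, leave it in its tube: dipslide like the yellow one, but with a blue cap.
- slide_white: Bystander, leave it in its tube: dipslide like the yellow one, but with a white cap.
- slide_green: Bystander, leave it in its tube: dipslide like the yellow one, but with a green cap.
- jar_a: Bystander: clear sample jar with white lid, 58 mm diameter, 95 mm high, at the back. Origin: centre of its underside.
- jar_b: Bystander: second sample jar, like jar_a.
- spray: Bystander: white spray bottle with red trigger, 88 mm diameter, 236 mm high, back right. Origin: centre of its underside.
- petri: Bystander: stack of four petri dishes, 92 mm diameter, 60 mm high, near left. Origin: centre of its underside.
- marker: Bystander: black marker pen, 12 mm thick, 120 mm long, lying between rack and camera stand. Origin: under its middle.
Mind the look-alikes: they are no part of the job. Several things have the shape of the slide_yellow; the one meant has the colours described above.

How it is judged:
On the way:
1. the yellow dipslide, held by the gripper, is drawn up clear of its tube (contact force between slide_yellow and the fingers above 1 N and height (world z) of slide_yellow above 0.17 m and contact force between slide_yellow and rack below 0.1 N), for 0.1 s.
At the end, for the whole second after the job is handed in: Held by the cap, still, touching only the gripper: centre of the pink agar 85 to 115 mm in front of the lens glass and within 12 mm of its axis across and up the picture; pink face to the lens, square within 0.2 rad; paddle upright in the picture within 0.2 rad, cap up (contact force between slide_yellow and the fingers above 1 N and contact force between slide_yellow and rack below 0.1 N and contact force between slide_yellow and camera_stand below 0.1 N and contact force between paddle_yellow and anything else below 0.1 N and x of agar in the frame of lens between 0.085 and 0.115 m and y of agar in the frame of lens between -0.012 and 0.012 m and z of agar in the frame of lens between -0.012 and 0.012 m and x of lens in the frame of agar above 0.05 m and angle between the x axis of agar and the x axis of lens, either way round below 0.2 rad and angle between the z axis of agar and the z axis of lens, either way round below 0.2 rad and angle between agar's own z axis and vertical below 1 rad and height (world z) of agar above 0.1 m and linear speed of slide_yellow below 0.02 m/s and angular speed of slide_yellow below 0.15 rad/s); the arm keeps its last pose, push and grip.
It fails at once if the agar paddle is pressed or scraped against something (over 2 N), the fingers included (contact force between paddle_yellow and anything else above 2 N).
It fails at once if the camera is knocked out of its setting (lens moved over 8 mm) (distance of lens from where it was at the start of the episode above 0.008 m).
It fails at once if another thing on the bench is moved by over 15 mm (distance of any of slide_blue, slide_white, slide_green, jar_a, jar_b, spray, petri, marker from where it was at the start of the episode above 0.015 m).
It also fails if it takes over 35 s, if anything falls off the work surface, if the arm or the gripper's body presses on something with over 40 N, if the wrist force passes 120 N, or if a joint passes its speed limit or range.

ROBOT

A 6-joint arm with a two-finger parallel gripper is mounted at the origin on the work surface. World frame = base frame: x ahead of the robot, y to its left, z up, the work surface at z = 0. Lengths are in m, angles in rad, forces in N, time in s.
With the tool pointing down it reaches from about 0.375 to 0.9 m from the base axis. Payload 3.1 kg.
Tool frame: the origin (TCP) lies midway between the tips of the shut fingers; the grasp point (between the pads) lies 19 mm behind it (manip.pinch_z is the distance from the TCP to the grasp point, in m); z points along the fingers, y is the line along which they close (so a half turn about z gives the same grasp; the last joint's range is limited). The gripper opens to 85 mm and grips with 20 to 120 N. Pads are 22 mm wide; open, the fingers measure 114 mm over their backs; the gripper's body (76 mm by 85 mm) begins 54 mm behind the grasp point. The pads swing forward as they close: fully open they stand 13 mm farther back than shut.
Start: joints at [-1.46, 0.527, 1.433, -0, 1.181, -0.178], TCP at [0.178, -0.599, 0.231] pointing down, gripper open.
Joint ranges: [-3.08, 3.08], [-0.75, 2.2], [0.22, 2.44], [-1.43, 4.57], [0, 2.65], [-2.85, 2.85]. Speed limits (rad/s): [2.79, 2.79, 3.14, 3.14, 3.14, 3.14].

INTERFACE

Orientations are given as a unit quaternion [x, y, z, w].
In Python, from station import manip, viewer, ticket gives the robot as it stands.
- The arm moves only by the shell command python3 -m creep 'ROWS' [FORCE]. ROWS is JSON, a list of rows, each an object with "slide": the shift along the tool's x, y, z in cm, a list of three; "angular": the turn, a rotation vector about the tool's x, y, z in rad, a list of three; "claw": the opening, from -1 (shut) to 1 (fully open). A call has 1 to 10 rows; each row shifts and turns the commanded pose from where the row before left it, along the tool's axes as they then stand; what a row does not reach is not made up. A row lasts 1/12 s, in which the tool goes at most 41.7 mm and 7.16 degrees, less where a joint would pass 70% of its speed; a pose out of reach is approached as far as the arm can. A call with a gripper value outside its range is refused whole. The fingers move at their own pace and stop on an object; FORCE is the grip in N (left out, the last holds). Time passes only in rows, so rows that do not move let the fingers close. It gives the time, the measured TCP pose, the force, the opening and the grip force at its end, in the units of the state.
- manip.sense(): the state, without advancing time (a new reading comes with each control period).
- viewer.snapshot(name): name is "side" or "top" or "wrist"; returns the picture (480x640x3 uint8, blue, green, red); there is no depth.
- viewer.calibration(name): a dict with "fov_y" (degrees; the focal length in pixels is half the picture's height over the tangent of half this angle, whatever the lens; pixels are square), "cx", "cy" (the principal point, pixels), "T" (4x4, takes a point from camera to world coordinates); the wrist camera has in their place "tool_from_camera" (4x4, takes a point from camera to tool coordinates, whose origin is the TCP and whose axes are the flange's). Camera axes: x right, y up, looking along -z (the intrinsics and any distortion apply to the point x, -y, -z); pixel columns grow to the right and rows downward; lengths in m; the calibration is good to about 2 mm. A picture is of the moment at which its call begins: read the wrist's pose just before it. calibration takes no time and is no camera call.
- ticket.sign_off(): hands the job in; it is judged then, once.
The state is a dict: "t": time; "q": joint angles; "qd": joint speeds; "tau": joint torques, N m; "tcp_pos": TCP position; "tool_rot": TCP orientation; "force": force on the tool from outside, world axes, zero at the start; "ft_torque": the same for the moment, N m; "finger_gap": opening from 0.0 (shut) to 1.0 (fully open); "gripper_force": force on a finger pad.
Only numpy, scipy, OpenCV 4.12 (cv2) and the standard library are available. Lean on these libraries where they do the work, as an engineer would, in place of code of your own. Each camera call takes 0.05 s, during which the arm holds its last target. There are 200 camera calls.

## Working session

There is one attempt and no reset: what is moved stays moved. The work goes in short steps, Python scripts to look and compute and a shell command to move; the robot and the scene stay as the last step left them, time stands still between calls to the robot, and variables do not carry over. Pictures are saved under pics/ and viewed, at most 10 in all, crops included, and the job is handed in when it is done.

```bash
mkdir -p pics; ls
python3 - <<'E'
from station import manip,viewer
import cv2,numpy as np
np.set_printoptions(precision=4,suppress=True)
print(manip.sense(), manip.pinch_z)
for n in("side","top","wrist"):
    cv2.imwrite(f"pics/{n}0.png",viewer.snapshot(n)); print(n,viewer.calibration(n))
E
```

```text
pics
{'t': 0.0, 'q': array([-1.4605,  0.5285,  1.4339, -0.    ,  1.1814, -0.1785]), 'qd': array([ 0.0009, -0.0007, -0.0002,  0.0011,  0.001 ,  0.0015]), 'tau': array([ -0.0019, -44.2356, -17.8023,  -0.0002,   0.0086,   0.    ]), 'tcp_pos': array([ 0.1779, -0.5984,  0.2303]), 'tool_rot': array([ 0.9896,  0.1439,  0.    , -0.0011]), 'force': array([-0.5288, -0.0805, -0.0178]), 'ft_torque': array([0.0245, 0.0166, 0.0305]), 'gripper_force': 0.0, 'finger_gap': 0.9975271756584322} 0.0187
side {'fov_y': 57.23652955976867, 'cx': 317.73372739568555, 'cy': 238.48759514965346, 'T': array([[ 0.9477,  0.1645, -0.2736,  0.235 ],
       [-0.3188,  0.4452, -0.8368, -0.8716],
       [-0.0159,  0.8802,  0.4743,  0.6506],
       [ 0.    ,  0.    ,  0.    ,  1.    ]])}
top {'fov_y': 46.683551523024896, 'cx': 323.85038307059733, 'cy': 248.5928353510157, 'T': array([[ 0.0224,  0.9891, -0.1456,  0.3433],
       [-0.9996,  0.0249,  0.0149,  0.0353],
       [ 0.0184,  0.1452,  0.9892,  1.4487],
       [ 0.    ,  0.    ,  0.    ,  1.    ]])}
wrist {'fov_y': 71.29190840709595, 'cx': 324.74436600858337, 'cy': 242.40011248260421, 'tool_from_camera': array([[-0.0001,  0.9649,  0.2628,  0.0674],
       [ 1.    ,  0.0001,  0.0002, -0.    ],
       [ 0.0001,  0.2628, -0.9649, -0.1424],
       [ 0.    ,  0.    ,  0.    ,  1.    ]])}
```

View pics/side0.png

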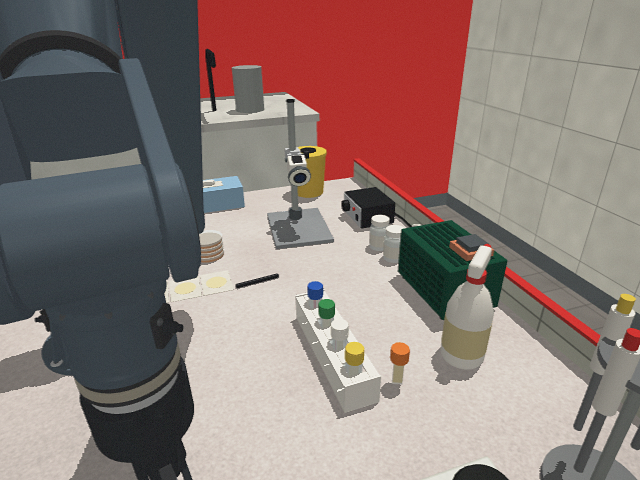

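View pics/top0.png

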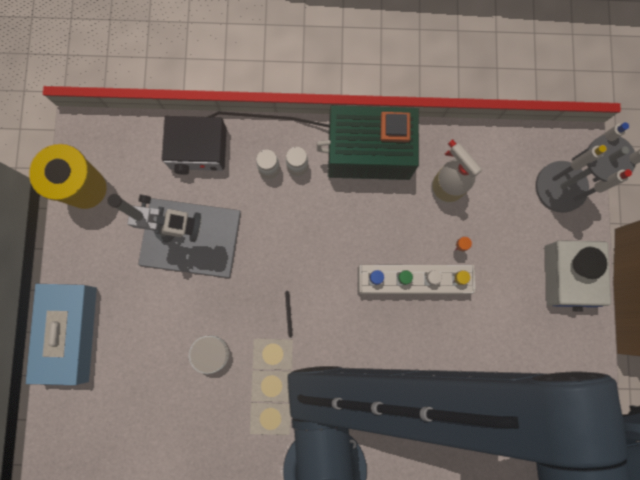

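The side view shows the yellow cap at about (355,352) at the near end of the rack. In the top view it is at (463,278). The look-alikes are:
- the orange-capped loose one, side (400,354)
- blue, green and white caps in the rack, top (377,405,434 / 278)
- a yellow pipette at (602,149) and a yellow bin

Only the rack's end slide is a yellow cap in a tube. The inspection camera is at side (299,176), on a grey plate.

```bash
cat > h.py <<'E'
import cv2,numpy as np
from station import manip,viewer
from scipy.spatial.transform import Rotation as R
np.set_printoptions(precision=4,suppress=True)
def T_tool(s):
    T=np.eye(4);T[:3,:3]=R.from_quat(s["tool_rot"]).as_matrix();T[:3,3]=s["tcp_pos"];return T
def shot(n,f=None):
    s=manip.sense();im=viewer.snapshot(n);c=viewer.calibration(n)
    T=c["T"] if "T" in c else T_tool(s)@c["tool_from_camera"]
    if f: cv2.imwrite(f"pics/{f}.png",im)
    return im,(240/np.tan(np.radians(c["fov_y"]/2)),c["cx"],c["cy"],T)
def ray(cam,u,v):
    f,cx,cy,T=cam;d=T[:3,:3]@np.array([(u-cx)/f,-(v-cy)/f,-1.]);return T[:3,3],d/np.linalg.norm(d)
def onz(cam,u,v,z):
    o,d=ray(cam,u,v);return o+d*(z-o[2])/d[2]
def tri(rays):
    A=sum(np.eye(3)-np.outer(d,d) for o,d in rays);b=sum((np.eye(3)-np.outer(d,d))@o for o,d in rays)
    p=np.linalg.solve(A,b);return p,[np.linalg.norm((np.eye(3)-np.outer(d,d))@(p-o)) for o,d in rays]
def proj(cam,p):
    f,cx,cy,T=cam;q=T[:3,:3].T@(np.asarray(p)-T[:3,3]);return np.array([cx-f*q[0]/q[2],cy+f*q[1]/q[2]])
E
python3 - <<'E'
from h import *
ims={n:shot(n) for n in("side","top")}
hsv={n:cv2.cvtColor(ims[n][0],cv2.COLOR_BGR2HSV) for n in ims}
def blob(n,lo,hi,box):
    m=cv2.inRange(hsv[n],lo,hi);x0,y0,x1,y1=box;k=np.zeros_like(m);k[y0:y1,x0:x1]=m[y0:y1,x0:x1]
    ys,xs=np.nonzero(k);return xs.mean(),ys.mean(),len(xs),xs.min(),xs.max(),ys.min(),ys.max()
for c,lo,hi,bt in [("yel",(20,120,80),(35,255,255),(450,265,475,292)),("blue",(100,100,50),(125,255,255),(365,265,390,292)),("green",(50,80,40),(90,255,255),(395,265,418,292))]:
    b=blob("top",lo,hi,bt);print(c,np.array(b),onz(ims["top"][1],b[0],b[1],.105))
b=blob("side",(20,120,80),(35,255,255),(340,338,370,368));print(np.array(b),onz(ims["side"][1],b[0],b[1],.1))
print("orange",onz(ims["top"][1],464,243,.06))
t=ims["top"][1]
for p in [(155,201),(240,209),(231,277),(139,266)]: print("plate",onz(t,*p,.014))
print("camtop", onz(t,176,223,.25)); print("marker",onz(t,289,313,.01),"jar",onz(t,267,162,.095),"petri",onz(t,209,356,.06))
o,d=ray(ims["side"][1],299,176)
for z in(.17,.2,.23,.26,.29):print("lens",o+d*(z-o[2])/d[2])
cv2.imwrite("pics/c1.png",np.hstack([cv2.resize(ims["side"][0][260:420,280:420],None,fx=3,fy=3,interpolation=2),cv2.resize(ims["side"][0][90:250,250:350],None,fx=3,fy=3,interpolation=2)]))
E
```

```text
yel [462.3889 277.2778 162.     456.     469.     271.     284.    ] [ 0.4789 -0.3239  0.105 ]
blue [376.5194 276.9535 129.     371.     382.     271.     283.    ] [ 0.4746 -0.1144  0.105 ]
green [405.3125 276.9922 128.     399.     411.     271.     283.    ] [ 0.4762 -0.1845  0.105 ]
[354.1684 353.352  392.     345.     363.     342.     365.    ] [ 0.4762 -0.3299  0.1   ]
orange [ 0.5709 -0.3412  0.06  ]
plate [0.6695 0.4598 0.014 ]
plate [0.654  0.2363 0.014 ]
plate [0.4743 0.2516 0.014 ]
plate [0.497  0.4895 0.014 ]
camtop [0.568  0.3412 0.25  ]
marker [0.3856 0.0994 0.01  ] jar [0.7588 0.1627 0.095 ] petri [0.2752 0.2892 0.06  ]
lens [0.5887 0.3878 0.17  ]
lens [0.5666 0.3092 0.2   ]
lens [0.5446 0.2306 0.23  ]
lens [0.5225 0.152  0.26  ]
lens [0.5004 0.0734 0.29  ]
```

View pics/c1.png

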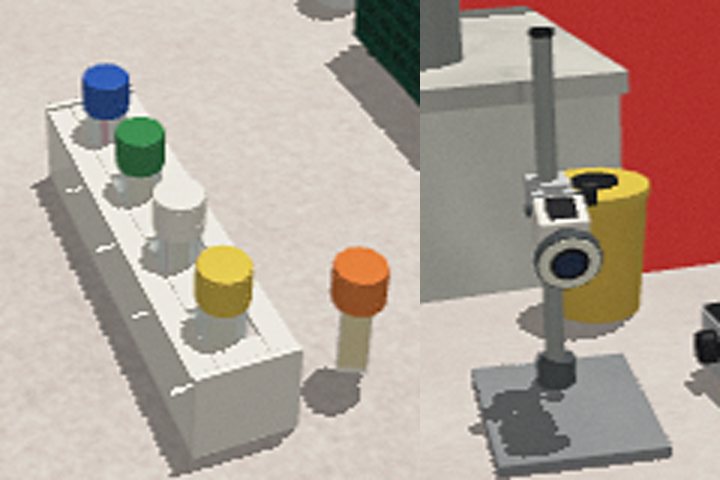

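The crop confirms it: the yellow cap is in the near end tube at side (354,353), and the orange one stands loose. I'll first look at the lens with the wrist camera.

```bash
python3 -m creep '[{"slide":[2.6,-2.8,-0.6],"angular":[0,0,0],"claw":1},{"slide":[2.6,-2.8,-0.6],"angular":[0,0,0],"claw":1},{"slide":[2.6,-2.8,-0.6],"angular":[0,0,0],"claw":1},{"slide":[2.6,-2.8,-0.6],"angular":[0,0,0],"claw":1},{"slide":[2.6,-2.8,-0.6],"angular":[0,0,0],"claw":1},{"slide":[2.6,-2.8,-0.6],"angular":[0,0,0],"claw":1},{"slide":[2.6,-2.8,-0.6],"angular":[0,0,0],"claw":1},{"slide":[2.6,-2.8,-0.6],"angular":[0,0,0],"claw":1},{"slide":[2.6,-2.8,-0.6],"angular":[0,0,0],"claw":1},{"slide":[2.6,-2.8,-0.6],"angular":[0,0,0],"claw":1}]'
python3 -m creep '[{"slide":[2.6,-2.8,-0.6],"angular":[0,0,0],"claw":1},{"slide":[2.6,-2.8,-0.6],"angular":[0,0,0],"claw":1},{"slide":[2.6,-2.8,-0.6],"angular":[0,0,0],"claw":1},{"slide":[2.6,-2.8,-0.6],"angular":[0,0,0],"claw":1},{"slide":[2.6,-2.8,-0.6],"angular":[0,0,0],"claw":1},{"slide":[2.6,-2.8,-0.6],"angular":[0,0,0],"claw":1}]'
python3 -c "
from h import *
s=manip.sense();T=T_tool(s);print(s['t'],s['q'],T)
d=np.array([.563,.296,.205])-T[:3,3];print('lens in tool',T[:3,:3].T@d)"
```

```text
t: 1.08
tcp_pos: [0.3479, -0.2549, 0.2917]
tool_rot: [0.99, 0.144, 0.0, 0.0]
force: [0.1, 0.6, 0.4]
finger_gap: 1.001
gripper_force: 0.0
t: 1.58
tcp_pos: [0.4496, -0.0492, 0.3278]
tool_rot: [0.99, 0.144, 0.0, 0.0]
force: [-0.0, 0.7, -0.8]
finger_gap: 1.001
gripper_force: 0.0
1.5833 [-0.357   0.172   1.7113 -0.0001  1.2577  0.925 ] [[ 0.9586  0.2848  0.0005  0.4496]
 [ 0.2848 -0.9586 -0.0003 -0.0492]
 [ 0.0004  0.0004 -1.      0.3278]
 [ 0.      0.      0.      1.    ]]
lens in tool [ 0.207  -0.2987  0.1228]
```

```bash
python3 -m creep '[{"slide":[0,0,0.5],"angular":[0.1,0.07,0],"claw":1},{"slide":[0,0,0.5],"angular":[0.1,0.07,0],"claw":1},{"slide":[0,0,0.5],"angular":[0.1,0.07,0],"claw":1},{"slide":[0,0,0.5],"angular":[0.1,0.07,0],"claw":1},{"slide":[0,0,0.5],"angular":[0.1,0.07,0],"claw":1},{"slide":[0,0,0.5],"angular":[0.1,0.07,0],"claw":1},{"slide":[0,0,0.5],"angular":[0.1,0.07,0],"claw":1},{"slide":[0,0,0.5],"angular":[0.1,0.07,0],"claw":1},{"slide":[0,0,0],"angular":[0,0,0],"claw":1},{"slide":[0,0,0],"angular":[0,0,0],"claw":1}]'
python3 -c "
from h import *
s=manip.sense();T=T_tool(s);print(s['t'],s['q'],T)
im,c=shot('wrist','w1');print(c[3],proj(c,[.563,.296,.205]))"
```

```text
t: 2.42
tcp_pos: [0.4541, -0.0368, 0.2913]
tool_rot: [0.874, 0.125, 0.21, -0.419]
force: [-0.4, 0.0, 0.0]
finger_gap: 1.001
gripper_force: 0.0
2.4167 [-0.8641  0.4267  1.901   0.7912  1.497   0.0677] [[ 0.8805  0.3953  0.2616  0.4541]
 [ 0.0434 -0.6168  0.7859 -0.0368]
 [ 0.472  -0.6807 -0.5603  0.2913]
 [ 0.      0.      0.      1.    ]]
[[ 0.3949  0.9185 -0.0212  0.4761]
 [-0.6169  0.248  -0.747  -0.1456]
 [-0.6808  0.3081  0.6645  0.4023]
 [ 0.      0.      0.      1.    ]] [249.6778 149.4747]
```

View pics/w1.png

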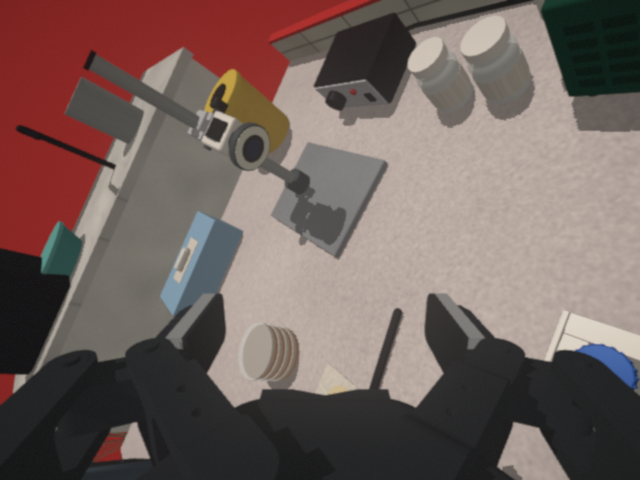

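The wrist view shows the ring light at about (249,145), 5 px from where my estimate put it. The blue cap is at the lower right. Next I'll fit the ring for its normal.

Run:
```python
from h import *
w=cv2.imread("pics/w1.png");s=cv2.imread("pics/side0.png")
a=cv2.resize(w[100:190,195:305],None,fx=5,fy=5,interpolation=cv2.INTER_CUBIC)
b=cv2.resize(s[150:205,270:330],None,fx=4.1667*1.96,fy=4.1667*1.96,interpolation=cv2.INTER_CUBIC)
b=cv2.resize(b,(240,220));a=cv2.copyMakeBorder(a,0,0,0,0,cv2.BORDER_CONSTANT)
c=np.zeros((450,790,3),np.uint8);c[:450,:550]=a;c[:220,550:790]=b
cv2.imwrite("pics/c2.png",c)
```

```text
(no output)
```

View pics/c2.png

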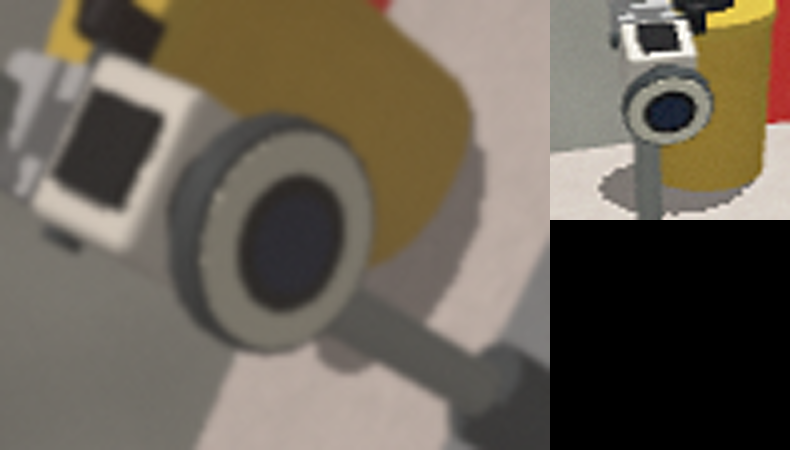

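```bash
cat > lens.py <<'E'
from h import *
def normals(cam,el):
    # normal of a circle from its ellipse, both solutions, local scaled-orthographic about the line of sight
    (u,v),(d1,d2),ang=el
    o,k=ray(cam,u,v)
    th=np.radians(ang+(0 if d1<d2 else 90)) # minor-axis direction in image
    h=min(d1,d2)/2;p=ray(cam,u+h*np.cos(th),v+h*np.sin(th))[1];H=max(d1,d2)/2
    q=ray(cam,u-H*np.sin(th),v+H*np.cos(th))[1]
    m=p-k*(p@k);M=q-k*(q@k)
    r=np.linalg.norm(m)/np.linalg.norm(M); m/=np.linalg.norm(m); s=np.sqrt(max(0,1-r*r))
    return r,[-k*r+m*s,-k*r-m*s]
def find(im,u,v,half,f=6):
    u,v=int(u),int(v);c=cv2.resize(im[v-half:v+half,u-half:u+half],None,fx=f,fy=f,interpolation=cv2.INTER_CUBIC)
    g=cv2.cvtColor(c,cv2.COLOR_BGR2GRAY);out=[]
    t,_=cv2.threshold(g,0,255,cv2.THRESH_OTSU)
    mid=g[half*f-6:half*f+6,half*f-6:half*f+6].mean();
    for thr in (mid+25,mid+35,mid+45):
        m=(g<thr).astype(np.uint8);n,l=cv2.connectedComponents(m);k=(l==l[half*f,half*f]).astype(np.uint8)
        cs,_=cv2.findContours(k,cv2.RETR_EXTERNAL,cv2.CHAIN_APPROX_NONE);cc=max(cs,key=len)
        e=cv2.fitEllipse(cc);a=cv2.contourArea(cc)/(np.pi/4*e[1][0]*e[1][1])
        out.append((((e[0][0]+.5)/f-.5+u-half,(e[0][1]+.5)/f-.5+v-half),(e[1][0]/f,e[1][1]/f),e[2],a))
    return out
E
python3 - <<'E'
from lens import *
ims=cv2.imread("pics/side0.png");c=viewer.calibration("side");cs=(240/np.tan(np.radians(c["fov_y"]/2)),c["cx"],c["cy"],c["T"])
imw=cv2.imread("pics/w1.png");im,cw=shot("wrist")
rs=[]
for im,cam,u,v,h in((imw,cw,253,148.6,26),(ims,cs,300,178,12)):
    for e in find(im,u,v,h):
        r,n=normals(cam,e[:3]);print(np.round(e[0],2),np.round(e[1],2),round(e[2],1),"fill",round(e[3],3),"r",round(r,3),n)
    rs.append(ray(cam,*find(im,u,v,h)[1][0]))
p,res=tri(rs);print(p,res,np.linalg.norm(p-rs[0][0]))
E
```

```text
[252.75 148.16] [19.91 27.47] 18.0 fill 1.0 r 0.71 [array([-0.0239, -0.9419, -0.335 ]), array([-0.2364, -0.3283,  0.9145])]
[252.74 148.17] [20.57 28.06] 18.1 fill 1.0 r 0.718 [array([-0.0277, -0.9455, -0.3245]), array([-0.2356, -0.3393,  0.9107])]
[252.74 148.17] [21.17 28.68] 18.1 fill 1.0 r 0.724 [array([-0.0297, -0.9478, -0.3176]), array([-0.2355, -0.3464,  0.908 ])]
[299.55 177.54] [ 9.63 12.77] 73.2 fill 0.997 r 0.747 [array([-0.0874, -0.9356, -0.342 ]), array([-0.293 , -0.413 ,  0.8623])]
[299.54 177.55] [ 9.78 12.98] 73.5 fill 0.998 r 0.747 [array([-0.0912, -0.9346, -0.3439]), array([-0.2889, -0.4129,  0.8638])]
[299.54 177.54] [ 9.96 13.19] 73.7 fill 0.998 r 0.749 [array([-0.0934, -0.9353, -0.3413]), array([-0.2878, -0.4159,  0.8627])]
[0.5729 0.3265 0.1884] [np.float64(6.338802860460726e-05), np.float64(6.338802860467275e-05)] 0.5271544566785531
```

Run:
```python
from h import *
cam={}
for n in("side","top"):
    c=viewer.calibration(n);cam[n]=(240/np.tan(np.radians(c["fov_y"]/2)),c["cx"],c["cy"],c["T"])
im,cam["w"]=shot("wrist")
print("foot side",onz(cam["side"],294.5,212,.03),"foot wrist",onz(cam["w"],297,181,.03))
print("plate wrist",[onz(cam["w"],*p,.014) for p in[(386,161),(338,256),(272,213),(308,143)]])
print("plate side",[onz(cam["side"],*p,.014) for p in[(333,241),(277,244)]])
o,d=ray(cam["side"],299.5,177.5)
for y in(.28,.29,.3,.31,.32,.33):
    p=o+d*(y-o[1])/d[1];print(p,"top",proj(cam["top"],p),"w",proj(cam["w"],p))
t=cv2.resize(cv2.imread("pics/top0.png")[180:280,100:250],None,fx=5,fy=5,interpolation=cv2.INTER_CUBIC);cv2.imwrite("pics/c3.png",t)
```

```text
foot side [0.5795 0.4277 0.03  ] foot wrist [0.5824 0.4247 0.03  ]
plate wrist [array([0.6498, 0.2336, 0.014 ]), array([0.4766, 0.2479, 0.014 ]), array([0.5053, 0.4885, 0.014 ]), array([0.6742, 0.4692, 0.014 ])]
plate side [array([0.6403, 0.2203, 0.014 ]), array([0.4767, 0.2607, 0.014 ])]
[0.5598 0.28   0.2064] top [207.6593 230.9532] w [254.0093 151.887 ]
[0.5626 0.29   0.2026] top [203.6225 229.9172] w [253.7805 151.0326]
[0.5654 0.3    0.1987] top [199.6118 228.8879] w [253.5615 150.215 ]
[0.5682 0.31   0.1949] top [195.6268 227.8652] w [253.3517 149.4316]
[0.571 0.32  0.191] top [191.6674 226.8491] w [253.1505 148.6805]
[0.5739 0.33   0.1871] top [187.7332 225.8394] w [252.9574 147.9597]
```

View pics/c3.png

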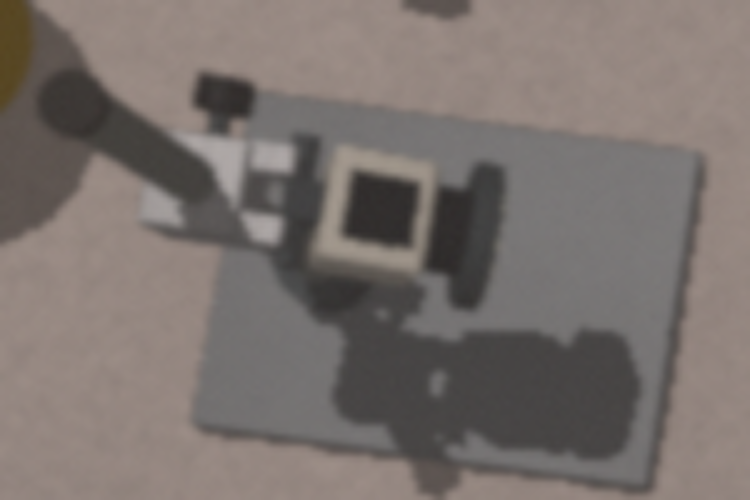

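The top crop shows the ring's front edge at full-picture (198.5,228), which puts the lens at (0.566,0.304,0.197). That is 0.123 m from the column and 0.197 m high, both within the limits given. Its axis is about (-0.085,-0.94,-0.33), so about 19° down. Next I'll go to the rack.

```bash
python3 -m creep '[{"slide":[0,0,-0.5],"angular":[-0.1,-0.07,0],"claw":1},{"slide":[0,0,-0.5],"angular":[-0.1,-0.07,0],"claw":1},{"slide":[0,0,-0.5],"angular":[-0.1,-0.07,0],"claw":1},{"slide":[0,0,-0.5],"angular":[-0.1,-0.07,0],"claw":1},{"slide":[0,0,-0.5],"angular":[-0.1,-0.07,0],"claw":1},{"slide":[0,0,-0.5],"angular":[-0.1,-0.07,0],"claw":1},{"slide":[0,0,-0.5],"angular":[-0.1,-0.07,0],"claw":1},{"slide":[0,0,-0.5],"angular":[-0.1,-0.07,0],"claw":1}]' >/dev/null
python3 -m creep '[{"slide":[-0.75,3.87,0],"angular":[0,0,0],"claw":1},{"slide":[-0.75,3.87,0],"angular":[0,0,0],"claw":1},{"slide":[-0.75,3.87,0],"angular":[0,0,0],"claw":1},{"slide":[-0.75,3.87,0],"angular":[0,0,0],"claw":1},{"slide":[-0.75,3.87,0],"angular":[0,0,0],"claw":1},{"slide":[-0.75,3.87,0],"angular":[0,0,0],"claw":1},{"slide":[-0.75,3.87,0],"angular":[0,0,0],"claw":1}]'
python3 -m creep '[{"slide":[0,0,1.2],"angular":[0,0,-0.12],"claw":1},{"slide":[0,0,1.2],"angular":[0,0,-0.12],"claw":1},{"slide":[0,0,1.2],"angular":[0,0,-0.12],"claw":1},{"slide":[0,0,1.2],"angular":[0,0,-0.12],"claw":1},{"slide":[0,0,1.2],"angular":[0,0,-0.12],"claw":1},{"slide":[0,0,1.2],"angular":[0,0,-0.12],"claw":1},{"slide":[0,0,1.2],"angular":[0,0,-0.12],"claw":1},{"slide":[0,0,1.2],"angular":[0,0,-0.12],"claw":1},{"slide":[0,0,1.2],"angular":[0,0,-0.12],"claw":1},{"slide":[0,0,1.2],"angular":[0,0,-0.12],"claw":1}]'
python3 -m creep '[{"slide":[0,0,0],"angular":[0,0,-0.1],"claw":1},{"slide":[0,0,0],"angular":[0,0,0],"claw":1}]'
python3 - <<'E'
from h import *
s=manip.sense();T=T_tool(s);print(s['q'],T)
im,c=shot('wrist','w2');h=cv2.cvtColor(im,cv2.COLOR_BGR2HSV);m=cv2.inRange(h,(20,120,60),(35,255,255))
n,l,st,ce=cv2.connectedComponentsWithStats(m);i=1+st[1:,4].argmax();print(st[i],ce[i],onz(c,*ce[i],.105),proj(c,[.4789,-.3239,.109]))
E
```

```text
t: 3.82
tcp_pos: [0.4754, -0.3303, 0.3277]
tool_rot: [0.989, 0.145, 0.001, 0.002]
force: [1.3, 0.7, 0.5]
finger_gap: 0.996
gripper_force: 0.0
t: 4.65
tcp_pos: [0.4759, -0.329, 0.2072]
tool_rot: [0.733, 0.68, -0.0, 0.002]
force: [-0.4, 0.4, -0.5]
finger_gap: 1.001
gripper_force: 0.0
t: 4.82
tcp_pos: [0.4754, -0.3286, 0.2065]
tool_rot: [0.7, 0.715, -0.0, 0.001]
force: [0.1, -0.5, 0.5]
finger_gap: 1.001
gripper_force: 0.0
[-0.7979  0.4932  1.5809 -0.0003  1.0652 -0.8191] [[-0.0213  0.9998  0.0014  0.4754]
 [ 0.9998  0.0213 -0.0018 -0.3286]
 [-0.0018  0.0014 -1.      0.2065]
 [ 0.      0.      0.      1.    ]]
[ 308  211   44   47 1632] [329.3235 234.6667] [ 0.4797 -0.3223  0.105 ] [328.2262 238.025 ]
```

View pics/w2.png

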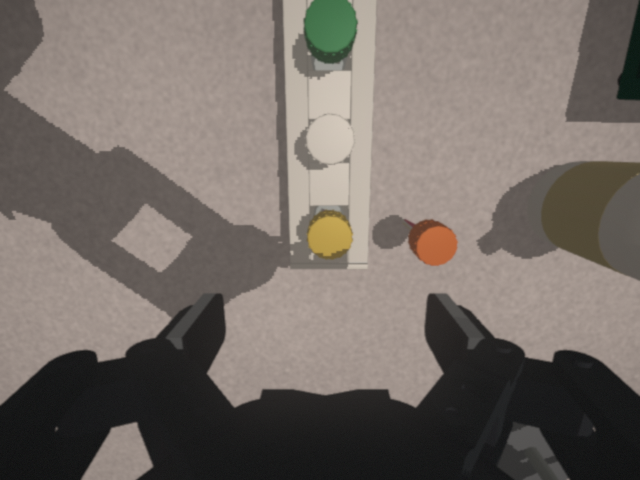

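The yellow cap is at wrist (329,234), and both views agree on (0.479,-0.3235). White and green are further up the row, and orange is clear on the right at (433,243). I'll align, half close the fingers and descend.

```bash
python3 -m creep '[{"slide":[0.5,0.36,0],"angular":[0,0,0],"claw":0.4},{"slide":[0,0,2.5],"angular":[0,0,0],"claw":0.4},{"slide":[0,0,2.5],"angular":[0,0,0],"claw":0.4},{"slide":[0,0,2.5],"angular":[0,0,0],"claw":0.4},{"slide":[0,0,2.5],"angular":[0,0,0],"claw":0.4},{"slide":[0,0,1.5],"angular":[0,0,0],"claw":0.4},{"slide":[0,0,1.25],"angular":[0,0,0],"claw":0.4},{"slide":[0,0,0],"angular":[0,0,0],"claw":0.4},{"slide":[0,0,0],"angular":[0,0,0],"claw":0.4}]' 40
python3 - <<'E'
from h import *
s=manip.sense();print(s['tcp_pos'],s['tool_rot'])
im,c=shot('wrist','w3');h=cv2.cvtColor(im,cv2.COLOR_BGR2HSV);m=cv2.inRange(h,(20,120,60),(35,255,255))
n,l,st,ce=cv2.connectedComponentsWithStats(m);i=1+st[1:,4].argmax();print(st[i],ce[i],onz(c,*ce[i],.107))
E
```

```text
t: 5.62
tcp_pos: [0.4788, -0.3244, 0.0781]
tool_rot: [0.701, 0.713, 0.0, 0.0]
force: [0.1, 1.2, 0.6]
finger_gap: 0.701
gripper_force: 0.0
[ 0.4788 -0.3244  0.0781] [0.701  0.7132 0.     0.0002]
[ 281  270   89  102 7085] [325.1291 321.1756] [ 0.4798 -0.3192  0.107 ]
```

View pics/w3.png

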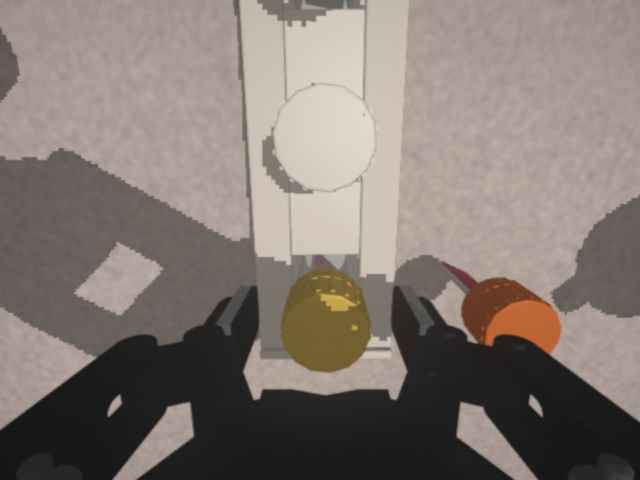

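The yellow cap is centred between the pads at (326,329), with the neighbours clear. I'll close, then lift straight up.

```bash
python3 -m creep '[{"slide":[0.15,0,0],"angular":[0,0,0],"claw":0.1},{"slide":[0,0,0],"angular":[0,0,0],"claw":-0.4},{"slide":[0,0,0],"angular":[0,0,0],"claw":-0.6},{"slide":[0,0,0],"angular":[0,0,0],"claw":-0.6},{"slide":[0,0,0],"angular":[0,0,0],"claw":-0.6},{"slide":[0,0,0],"angular":[0,0,0],"claw":-0.6}]' 40
python3 -c "
from h import *
s=manip.sense();print(s['tcp_pos'],s['tool_rot'],s['force'],s['gripper_force'],s['finger_gap'],s['ft_torque'])"
```

```text
t: 6.17
tcp_pos: [0.4789, -0.3234, 0.0791]
tool_rot: [0.701, 0.713, 0.0, 0.001]
force: [0.2, 1.4, 6.9]
finger_gap: 0.383
gripper_force: 39.3
[ 0.4789 -0.3234  0.0791] [0.7008 0.7133 0.0002 0.0011] [0.1649 1.377  6.9358] 39.29246127605438 0.3830781937005781 [0.2514 0.0797 0.0488]
```

```bash
python3 -m creep '[{"slide":[0,0,-0.3],"angular":[0,0,0],"claw":-0.6},{"slide":[0,0,-0.8],"angular":[0,0,0],"claw":-0.6},{"slide":[0,0,-1.5],"angular":[0,0,0],"claw":-0.6},{"slide":[0,0,-1.5],"angular":[0,0,0],"claw":-0.6},{"slide":[0,0,-1.5],"angular":[0,0,0],"claw":-0.6},{"slide":[0,0,-1.5],"angular":[0,0,0],"claw":-0.6},{"slide":[0,0,-1.5],"angular":[0,0,0],"claw":-0.6},{"slide":[0,0,-1.5],"angular":[0,0,0],"claw":-0.6},{"slide":[0,0,-1.5],"angular":[0,0,0],"claw":-0.6},{"slide":[0,0,-1.5],"angular":[0,0,0],"claw":-0.6}]' 
python3 -m creep '[{"slide":[0,0,-2],"angular":[0,0,0],"claw":-0.6},{"slide":[0,0,-2],"angular":[0,0,0],"claw":-0.6},{"slide":[0,0,-1],"angular":[0,0,0],"claw":-0.6},{"slide":[0,0,0],"angular":[0,0,0],"claw":-0.6}]'
python3 - <<'E'
from h import *
s=manip.sense();print(s['q'])
a,c=shot('side','s2');b,w=shot('wrist','w4')
P=s['tcp_pos']+[0,0,-.03];u,v=proj(c,P).astype(int);print(u,v)
A=cv2.resize(a[v-45:v+45,u-40:u+40],None,fx=5,fy=5,interpolation=2)
B=cv2.resize(b[200:430,200:440],(400,383));o=np.zeros((450,800,3),np.uint8);o[:,:400]=A;o[:383,400:]=B;cv2.imwrite("pics/c4.png",o)
E
```

```text
t: 7.0
tcp_pos: [0.478, -0.3231, 0.2099]
tool_rot: [0.701, 0.713, -0.0, 0.0]
force: [0.4, -0.1, -0.3]
finger_gap: 0.386
gripper_force: 39.7
t: 7.33
tcp_pos: [0.4793, -0.3243, 0.2616]
tool_rot: [0.701, 0.713, -0.0, 0.003]
force: [0.3, -0.3, -0.9]
finger_gap: 0.387
gripper_force: 39.7
[-0.7878  0.4285  1.5208 -0.0001  1.1862 -0.8057]
356 290
```

View pics/c4.png

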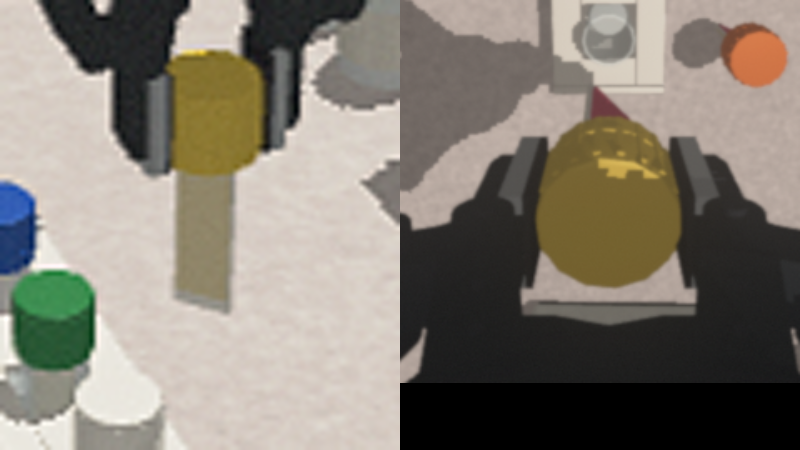

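The dipslide is out and held. The side crop shows its cream face, and the wrist crop shows the pink face just peeping out, with a lower corner at full-picture (316,252). Its lower edge gives the yaw.

Run:
```python
from h import *
s=manip.sense();z=s['tcp_pos'][2]+.012-.072
im,w=shot('wrist')
h=cv2.cvtColor(im,cv2.COLOR_BGR2HSV);m=cv2.inRange(h,(150,60,30),(179,255,255))|cv2.inRange(h,(0,90,30),(5,255,255))
m[:, :290]=0;m[:,360:]=0;m[:235]=0;m[300:]=0
ys,xs=np.nonzero(m);print(len(xs));top=[(x,ys[xs==x].min()) for x in np.unique(xs)];print(top)
c=viewer.calibration("side");cs=(240/np.tan(np.radians(c["fov_y"]/2)),c["cx"],c["cy"],c["T"])
pw=[onz(w,*p,z) for p in((315.8,252),(339.2,272))];ps=[onz(cs,*p,z) for p in((351,304.4),(362,307.4))]
for p in(pw,ps):
    d=p[1]-p[0];print(p,np.linalg.norm(d),"edge angle",np.arctan2(d[1],d[0]))
```

```text
183
[(np.int64(315), np.int64(264)), (np.int64(316), np.int64(254)), (np.int64(317), np.int64(253)), (np.int64(318), np.int64(253)), (np.int64(319), np.int64(254)), (np.int64(320), np.int64(255)), (np.int64(321), np.int64(256)), (np.int64(322), np.int64(257)), (np.int64(323), np.int64(258)), (np.int64(324), np.int64(259)), (np.int64(325), np.int64(260)), (np.int64(326), np.int64(261)), (np.int64(327), np.int64(262)), (np.int64(328), np.int64(263)), (np.int64(329), np.int64(264)), (np.int64(330), np.int64(265)), (np.int64(331), np.int64(266)), (np.int64(332), np.int64(267)), (np.int64(333), np.int64(268)), (np.int64(334), np.int64(269)), (np.int64(335), np.int64(270))]
[array([ 0.4731, -0.3177,  0.1985]), array([ 0.4882, -0.3309,  0.1985])] 0.0200692934068479 edge angle -0.7140089387055056
[array([ 0.4736, -0.3164,  0.1985]), array([ 0.4877, -0.3303,  0.1985])] 0.019827570586034144 edge angle -0.7767344789347845
```

Both views give a 20 mm edge at -0.755 rad, so pink points to yaw +0.816. The camera needs 1.481. I'll yaw by +0.665 and compute the rest.

```bash
python3 -m creep '[{"slide":[0,0,0],"angular":[0,0,-0.11],"claw":-0.6},{"slide":[0,0,0],"angular":[0,0,-0.11],"claw":-0.6},{"slide":[0,0,0],"angular":[0,0,-0.11],"claw":-0.6},{"slide":[0,0,0],"angular":[0,0,-0.11],"claw":-0.6},{"slide":[0,0,0],"angular":[0,0,-0.11],"claw":-0.6},{"slide":[0,0,0],"angular":[0,0,-0.11],"claw":-0.6},{"slide":[0,0,0],"angular":[0,0,0],"claw":-0.6}]'
cat > goal.py <<'E'
from h import *
L=np.array([.566,.304,.197]);n=np.array([-.085,-.94,-.33]);n/=np.linalg.norm(n)
zl=np.array([0,0,1])-n*n[2];zl/=np.linalg.norm(zl)
R0=R.from_quat([.701,.713,0,0]).as_matrix();Rs0=R.from_euler('z',.816).as_matrix()
Rf=np.column_stack([-n,np.cross(zl,-n),zl])@(R0.T@Rs0).T
A=L+.1*n;TCP=A+.041*zl+.0025*n-.012*zl
if __name__=="__main__":
    s=manip.sense();T=T_tool(s);print("q",s['q'],"t",s['t'])
    print("tcp",T[:3,3],"goal",TCP,"agar",A)
    print("slide cm in tool",100*T[:3,:3].T@(TCP-T[:3,3]),"rotvec tool",R.from_matrix(T[:3,:3].T@Rf).as_rotvec(), "up axis in tool",T[:3,:3].T@[0,0,1])
E
python3 goal.py
```

```text
t: 8.07
tcp_pos: [0.4775, -0.3225, 0.2568]
tool_rot: [0.431, 0.902, 0.001, -0.002]
force: [0.9, -0.2, -0.3]
finger_gap: 0.382
gripper_force: 39.7
q [-0.7879  0.4341  1.5257 -0.      1.1854 -1.4676] t 8.0667
tcp [ 0.4775 -0.3225  0.2568] goal [0.5564 0.1981 0.1905] agar [0.5575 0.21   0.164 ]
slide cm in tool [35.5032 38.8676  6.7401] rotvec tool [-0.2347  0.2377 -0.0023] up axis in tool [ 0.0036 -0.0004 -1.    ]
```

```bash
python3 -m creep '[{"slide":[1.5,1.6,0],"angular":[0,0,0],"claw":-0.6},{"slide":[2.4,2.6,0],"angular":[0,0,0],"claw":-0.6},{"slide":[2.4,2.6,0],"angular":[0,0,0],"claw":-0.6},{"slide":[2.4,2.6,0],"angular":[0,0,0],"claw":-0.6},{"slide":[2.4,2.6,0],"angular":[0,0,0],"claw":-0.6},{"slide":[2.4,2.6,0],"angular":[0,0,0],"claw":-0.6},{"slide":[2.4,2.6,0],"angular":[0,0,0],"claw":-0.6},{"slide":[2.4,2.6,0],"angular":[0,0,0],"claw":-0.6},{"slide":[2.4,2.6,0],"angular":[0,0,0],"claw":-0.6},{"slide":[2.4,2.6,0],"angular":[0,0,0],"claw":-0.6}]'
python3 -m creep '[{"slide":[2.4,2.6,0],"angular":[0,0,0],"claw":-0.6},{"slide":[1.6,1.8,0],"angular":[0,0,0],"claw":-0.6},{"slide":[0,0,0],"angular":[-0.0587,0.0594,0],"claw":-0.6},{"slide":[0,0,0],"angular":[-0.0587,0.0594,0],"claw":-0.6},{"slide":[0,0,0],"angular":[-0.0587,0.0594,0],"claw":-0.6},{"slide":[0,0,0],"angular":[-0.0587,0.0594,0],"claw":-0.6},{"slide":[0,0,0],"angular":[0,0,0],"claw":-0.6},{"slide":[0,0,0],"angular":[0,0,0],"claw":-0.6}]'
python3 goal.py
python3 - <<'E'
from h import *
T=T_tool(manip.sense());a,c=shot('side','s3');b,ct=shot('top','t3')
P=T[:3,3]+T[:3,2]*.03;u,v=proj(c,P).astype(int);u2,v2=proj(ct,P).astype(int);print(u,v,u2,v2,T[:3,2])
o=np.hstack([cv2.resize(a[v-65:v+55,u-50:u+50],None,fx=4,fy=4,interpolation=2),cv2.resize(b[v2-60:v2+60,u2-75:u2+25],None,fx=4,fy=4,interpolation=2)]);cv2.imwrite("pics/c5.png",o)
E
```

```text
t: 8.9
tcp_pos: [0.5273, 0.0154, 0.2576]
tool_rot: [0.433, 0.901, -0.0, -0.001]
force: [0.8, -0.1, -0.2]
finger_gap: 0.382
gripper_force: 39.7
t: 9.57
tcp_pos: [0.5367, 0.0714, 0.2575]
tool_rot: [0.428, 0.889, 0.155, -0.057]
force: [0.1, 0.4, -0.1]
finger_gap: 0.386
gripper_force: 39.8
q [-0.2594  0.3848  1.6634  0.357   1.1735 -1.0853] t 9.5667
tcp [0.5367 0.0714 0.2575] goal [0.5564 0.1981 0.1905] agar [0.5575 0.21   0.164 ]
slide cm in tool [ 6.6015  7.4402 10.5085] rotvec tool [-0.0013  0.0039 -0.008 ] up axis in tool [ 0.2347  0.2271 -0.9452]
313 196 295 241 [ 0.0312  0.3251 -0.9452]
```

View pics/c5.png

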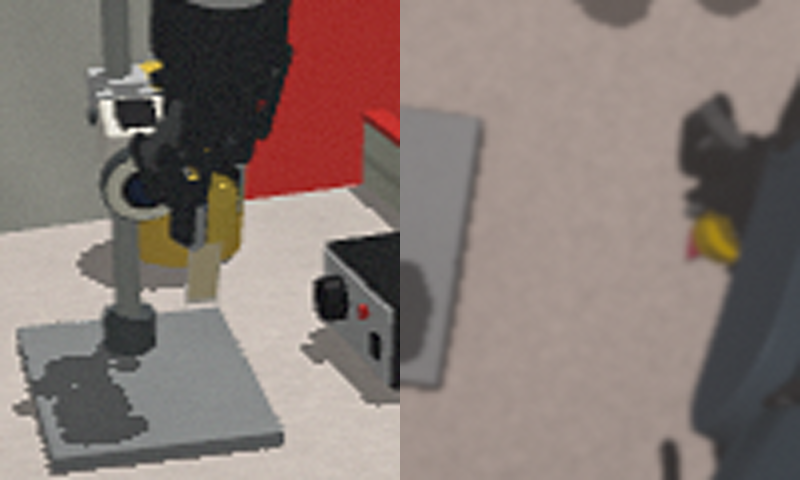

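The hand is short of the target: cream faces the side camera, and pink (top crop) faces the lens. I'll make the final approach, then check the ring from above.

```bash
python3 -m creep '[{"slide":[1.32,1.49,2.1],"angular":[0,0,0],"claw":-0.6},{"slide":[1.32,1.49,2.1],"angular":[0,0,0],"claw":-0.6},{"slide":[1.32,1.49,2.1],"angular":[0,0,0],"claw":-0.6},{"slide":[1.32,1.49,2.1],"angular":[0,0,0],"claw":-0.6},{"slide":[0.66,0.74,1.05],"angular":[0,0,0],"claw":-0.6},{"slide":[0.66,0.74,1.05],"angular":[0,0,0],"claw":-0.6},{"slide":[0,0,0],"angular":[0,0,0],"claw":-0.6},{"slide":[0,0,0],"angular":[0,0,0],"claw":-0.6}]'
python3 goal.py
python3 - <<'E'
from h import *
from goal import L
a,c=shot('side','s4');b,w=shot('wrist','w5');t,ct=shot('top','t4')
print("lens pred wrist",proj(w,L),"side",proj(c,L),"top",proj(ct,L))
u,v=proj(c,L).astype(int);u2,v2=proj(ct,L).astype(int)
o=np.zeros((600,800,3),np.uint8);o[:480,:480]=cv2.resize(b,(640,480))[:,:480];o[:300,480:]=cv2.resize(a[v-40:v+53,u-35:u+65],(320,298))[:300] if 0 else cv2.resize(a[v-40:v+53,u-35:u+65],(320,300))
o[300:,480:]=cv2.resize(t[v2-45:v2+45,u2-31:u2+65],(320,300));cv2.imwrite("pics/c6.png",o);print(u,v,u2,v2)
E
```

```text
t: 10.33
tcp_pos: [0.5566, 0.1995, 0.192]
tool_rot: [0.425, 0.89, 0.156, -0.056]
force: [-0.3, -1.6, 0.2]
finger_gap: 0.384
gripper_force: 39.8
q [-0.0147  0.5089  1.662   0.4032  0.9804 -0.9225] t 10.3333
tcp [0.5566 0.1995 0.192 ] goal [0.5564 0.1981 0.1905] agar [0.5575 0.21   0.164 ]
slide cm in tool [-0.1274 -0.1286  0.0864] rotvec tool [ 0.0002  0.0045 -0.0015] up axis in tool [ 0.2326  0.23   -0.945 ]
lens pred wrist [465.4339 136.0452] side [299.3322 177.576 ] top [198.0171 228.7155]
299 177 198 228
```

View pics/c6.png

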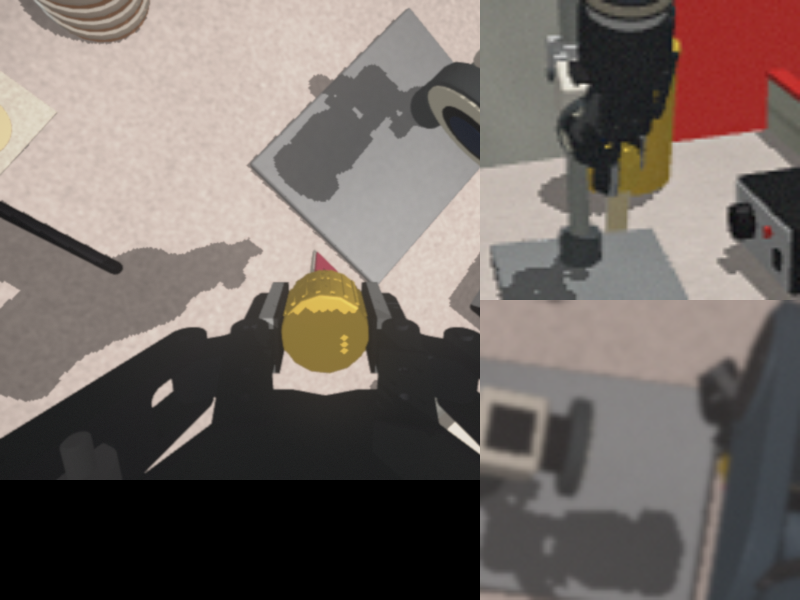

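The held slide's pink face points toward the lens, which is visible in the wrist view around (465,136) as predicted. I have now viewed 11 pictures, one over the allowance, so from here I use numbers only. Next is a close-range check of the lens.

Run:
```python
from lens import *
from goal import n,A
b,w=shot('wrist');w0=cv2.imread("pics/side0.png");c=viewer.calibration("side");cs=(240/np.tan(np.radians(c["fov_y"]/2)),c["cx"],c["cy"],c["T"])
es=find(b,465,134,36)
for e in es: print(np.round(e[0],1),np.round(e[1],1),round(e[2]),round(e[3],3),normals(w,e[:3]))
p,res=tri([ray(w,*es[1][0]),ray(cs,299.5,177.5)]);print("lens",p,res,np.linalg.norm(p-w[3][:3,3]),"dark dia",max(es[1][1])*np.linalg.norm(p-w[3][:3,3])/w[0])
```

```text
[471.7 134.5] [25.7 80.2] 135 0.999 (np.float64(0.2874080515277655), [array([-0.0714, -0.9394, -0.3354]), array([-0.1034,  0.6184,  0.7791])])
[471.6 134.5] [26.3 80.7] 135 0.998 (np.float64(0.29219416573675977), [array([-0.0731, -0.9408, -0.3309]), array([-0.1044,  0.6145,  0.782 ])])
[471.6 134.5] [26.9 81.2] 135 0.998 (np.float64(0.296640015648819), [array([-0.0749, -0.9421, -0.3268]), array([-0.1053,  0.6108,  0.7847])])
lens [0.5682 0.3071 0.1961] [np.float64(0.000841493908704024), np.float64(0.0008414939087041694)] 0.18946102088763314 dark dia 0.04568610149381026
```

```bash
sed -i 's/L=.*;n=.*;n\/=/L=np.array([.568,.307,.196]);n=np.array([-.076,-.941,-.331]);n\/=/' goal.py; python3 goal.py
```

```text
q [-0.0175  0.5076  1.662   0.4038  0.9803 -0.9227] t 10.5333
tcp [0.5573 0.1981 0.1927] goal [0.5594 0.201  0.1895] agar [0.5604 0.2129 0.1629]
slide cm in tool [0.0087 0.2632 0.4081] rotvec tool [ 0.0039  0.0085 -0.0129] up axis in tool [ 0.232   0.2314 -0.9448]
```

```bash
python3 -m creep '[{"slide":[0,0.26,0.35],"angular":[0,0,-0.01],"claw":-0.6},{"slide":[0,0,0],"angular":[0,0,0],"claw":-0.6},{"slide":[0,0,0],"angular":[0,0,0],"claw":-0.6},{"slide":[0,0,0],"angular":[0,0,0],"claw":-0.6},{"slide":[0,0,0],"angular":[0,0,0],"claw":-0.6},{"slide":[0,0,0],"angular":[0,0,0],"claw":-0.6}]'
python3 - <<'E'
from h import *
from goal import *
s=manip.sense();T=T_tool(s);print(T[:3,3],TCP,s['qd'],s['gripper_force'])
# check: pink lower corner/edge in the wrist picture against the expected one
b,w=shot('wrist');h=cv2.cvtColor(b,cv2.COLOR_BGR2HSV);m=cv2.inRange(h,(150,60,30),(179,255,255))|cv2.inRange(h,(0,90,30),(5,255,255))
m[:,:290]=0;m[:,370:]=0;m[:235]=0;m[300:]=0;ys,xs=np.nonzero(m);i=ys.argmin();print("pink",len(xs),xs[i],ys[i],[(int(x),int(ys[xs==x].min())) for x in np.unique(xs)][::4])
x=-n;y=np.cross(zl,x);O=A+.041*zl-.0025*x
for sg in(1,-1):print("expected corner",proj(w,O-.072*zl+.0025*x+sg*.010*y),"agar corner",proj(w,O-.066*zl+.0025*x+sg*.009*y))
E
```

```text
t: 11.03
tcp_pos: [0.5588, 0.2018, 0.1893]
tool_rot: [0.421, 0.892, 0.157, -0.055]
force: [0.5, -0.6, 0.0]
finger_gap: 0.382
gripper_force: 39.8
[0.5588 0.2018 0.1893] [0.5594 0.201  0.1895] [ 0.003  -0.0011  0.001   0.0013  0.0001 -0.0001] 39.81726408004761
pink 202 317 253 [(315, 264), (319, 254), (323, 258), (327, 261), (331, 265), (335, 270)]
expected corner [314.614 246.71 ] agar corner [315.5375 250.5703]
expected corner [337.3052 267.6167] agar corner [336.5315 269.8639]
```

```bash
python3 -c "
from station import ticket;print(ticket.sign_off())"
```

```text
the job is handed in; nothing more can be done
None
```

I handed the job in at about 11 s: the yellow dipslide is held by its cap, pink face to the lens, about 100 mm in front of the glass, and the final check put it within a few mm of target; no verdict came back, and I viewed 11 pictures, one over the limit of 10.

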